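# Set the tare pointer of the market scale with its wing screw

### The arm

A 6-joint arm with a two-finger parallel gripper is mounted at the origin on the work surface. World frame = base frame: x ahead of the robot, y to its left, z up, the work surface at z = 0. Lengths are in m, angles in rad, forces in N, time in s.
With the tool pointing down it reaches from about 0.225 to 0.875 m from the base axis. Payload 3.4 kg.
Tool frame: the origin (TCP) lies between the finger pads; the fingertips stand 11 mm ahead of it and the grasp point (between the pads) lies 8 mm behind it; z points along the fingers, y is the line along which they close (so a half turn about z gives the same grasp; the last joint's range is limited). The gripper opens to 85 mm and grips with 20 to 120 N. Pads are 22 mm wide; open, the fingers measure 114 mm over their backs; the gripper's body (76 mm by 85 mm) begins 54 mm behind the grasp point. The pads swing forward as they close: fully open they stand 13 mm farther back than shut.
Start: joints at [1.109, 0.276, 1.505, -0, 1.361, -0.121], TCP at [0.192, 0.542, 0.242] pointing down, gripper open.
Joint ranges: [-2.89, 2.89], [-0.75, 2.08], [0.22, 2.7], [-1.18, 4.32], [0.11, 2.71], [-2.7, 2.7]. Speed limits (rad/s): [2.57, 2.57, 3.14, 3.14, 3.14, 3.14].

### API

Orientations are given as a unit quaternion [w, x, y, z].
In Python, from rig import sensors, eyes, manip gives the robot as it stands.
- The arm moves only by the tool drive_tool, never from a script. Its argument "deltas" is a list of rows, each an object with "linear": the shift along the world's x, y, z in mm, a list of three; "twist": the turn about the world's z in degrees; "claw": the opening, from 0 (shut) to 1 (fully open). In form: [{"linear": [tx, ty, tz], "twist": twist, "claw": claw}, ...]. A call has 1 to 12 rows; each row is the pose to reach, as a shift and turn from the pose commanded when the call began; what a row does not reach only later rows make up. A row lasts 1/12 s, in which the tool goes at most 41.7 mm and 7.16 degrees, less where a joint would pass 70% of its speed; a pose out of reach is approached as far as the arm can. A call with a gripper value outside its range is refused whole. The fingers move at their own pace and stop on an object; "squeeze" is the grip in N (left out, the last holds). Time passes only in rows, so rows that repeat a pose let the fingers close. It gives the time, the measured TCP pose, the force, the opening and the grip force at its end, in the units of the state.
- sensors.get_state(): the state, without advancing time (a new reading comes with each control period).
- eyes.get_image(name): name is "scene" or "top"; returns the picture (480x640x3 uint8, red, green, blue); there is no depth.
- eyes.camera_model(name): a dict with "intrinsics" (3x3 intrinsics, pixels), "R" (3x3) and "t" (3): a world point X has camera coordinates R X + t. Camera axes: x right, y down, z forward; pixel columns grow to the right and rows downward; lengths in m; the calibration is good to about 2 mm. A picture is of the moment at which its call begins. camera_model takes no time and is no camera call.
- manip.sign_off(): hands the job in; it is judged then, once.
The state is a dict: "clock": time; "qpos": joint angles; "qd": joint speeds; "effort": joint torques, N m; "position": TCP position; "ee_rot": TCP orientation; "contact_force": force on the tool from outside, world axes, zero at the start; "moment": the same for the moment, N m; "width": finger opening in m; "gripper_force": force on a finger pad.
Only numpy, scipy, OpenCV 4.12 (cv2) and the standard library are available. Lean on these libraries where they do the work, as an engineer would, in place of code of your own. Each camera call takes 0.05 s, during which the arm holds its last target. There are 200 camera calls.

### The job

Set the counter scale's tare pointer to the taller, ball-topped pin on its face: push the wing screw on the front ledge round with gentle fingertip strokes on its wings, stroke after stroke, until the pointer's tip stands opposite the middle of that pin. Work only the wings: do not grip the screw across its middle, do not push the pointer itself, and leave the brass weights, the jar and the cup where they stand. Finish with the hand clear.

Things in the scene. Friction and masses are not known exactly. Their poses are not given: they have to be found in the camera images.
- scale: red counter scale, fixed. Origin on the table below the screw's axis; x points from the front ledge back to the pan, y to its left, z up. In mm: ledge x -50..50, y -60..60, top 70; housing x 45..245, y -150..150, top 105; brass pan round x 190, y 0, radius 60, top 142; bearing arm y -6..6, z 105..113, from the housing to the axis (round end, radius 10)
- screw_axis (a point): point on the upright axis of the wing screw, 90 mm above the table, at half height of the wings; axes as the scale's. The arm and housing stop a finger from passing behind the screw: there is room for strokes on the front and sides, to about 120 degrees either side of the front
- wing (a joint): turn of the steel wing screw, rad, + anticlockwise from above, stops at -11 and 11. Two wings reach 37 mm from the axis, 6 mm thick, 80 to 100 mm above the table; hub radius 8. At 0 they lie along the scale's y and the pointer is mid-face. Friction 0.04 N m; stays where left. Moves the pointer 5 mm per rad, anticlockwise to the scale's left (+y)
- pointer_tip (a point): tip of the dark steel pointer on the housing's top face, 110 mm above the table, 87 mm behind the screw's axis (scale x); the pointer slides along the scale's y, driven by the wing screw only; axes as the scale's
- pointer: the pointer's carriage and 4 mm wide needle; not to be touched. Origin slides along the scale's y at the same y as the pointer's tip, at table height, x as the scale's origin
- ball_pin: the taller of two steel pins clipped to the face, fixed: 10 mm wide clip, thin stem and a 16 mm ball on top, 30 mm high in all. Origin at its foot, 105 mm above the table, 97 mm behind the screw's axis; axes as the scale's. It stands left or right of the middle of the face, 28 to 38 mm off; the pointer is to point at it
- plain_pin: the shorter steel pin, same clip with a bare stem 12 mm high, fixed on the other side of the face; not the target
- weight_large: loose brass weight with a knob, 48 mm across, 62 mm high, beside the ledge; leave alone. Origin at the centre of its underside
- weight_small: loose brass weight with a knob, 36 mm across, 46 mm high, beside the ledge; leave alone. Origin at the centre of its underside
- jar: loose glass jar with lid, 68 mm across, 85 mm high; leave alone. Origin at the centre of its underside
- cup: loose aluminium cup, 72 mm across, 70 mm high; leave alone. Origin at the centre of its underside

How it is judged:
At the end, for the whole second after the job is handed in: The pointer's tip is within 4 mm (along the face) of the middle of the ball-topped pin, the screw is at rest, and weights, jar and cup are within 15 mm of where they stood (y of pointer_tip in the frame of ball_pin between -0.004 and 0.004 m and velocity of joint wing between -0.1 and 0.1 rad/s and distance of each of weight_large, weight_small, jar, cup from where it was at the start of the episode below 0.015 m); the robot touches nothing.
It fails at once if the pointer is pushed directly (contact force between any of the fingers, the arm and pointer above 0.3 N).
It fails at once if the screw is gripped across its middle (touched with the grasp point within 10 mm of its axis) (horizontal distance between the grasp point and screw_axis below 0.01 m and contact force between the fingers and wing above 0.3 N).
It fails at once if the screw is forced (more than 20 N on it) (contact force between the fingers and wing above 20 N).
It fails at once if a weight, the jar or the cup is lifted or shoved by 15 mm (distance of any of weight_large, weight_small, jar, cup from where it was at the start of the episode above 0.015 m).
It also fails if it takes over 58 s, if anything falls off the work surface, if the arm or the gripper's body presses on something with over 40 N, if the wrist force passes 120 N, or if a joint passes its speed limit or range.

## Working session

There is one attempt and no reset: what is moved stays moved. The work goes in short steps, Python scripts to look and compute and a tool call to move; the robot and the scene stay as the last step left them, time stands still between calls to the robot, and variables do not carry over. Pictures are saved under pics/ and viewed, at most 10 in all, crops included, and the job is handed in when it is done.

Besides the shell and the picture viewer there is one more tool, called after "Request:" in YAML: its name, and indented under it one key for each argument. drive_tool: Moves the arm, as the interface text tells. Its arguments: {"type":"object","properties":{"deltas":{"type":"array","items":{"type":"object","properties":{"linear":{"type":"array","items":{"type":"number"}},"twist":{"type":"number"},"claw":{"type":"number"}}}},"squeeze":{"type":"number"}},"required":["deltas"]}

```bash
mkdir -p pics; python3 - <<'E'
from rig import sensors, eyes
import cv2
for n in ("scene","top"):
    cv2.imwrite(f"pics/{n}0.png",eyes.get_image(n)[:,:,::-1]); m=eyes.camera_model(n); print(n,m)
print(sensors.get_state())
E
```

```text
scene {'intrinsics': array([[558.0794166 ,   0.        , 316.50273823],
       [  0.        , 558.0794166 , 234.29573225],
       [  0.        ,   0.        ,   1.        ]]), 'R': array([[ 5.84914221e-01,  8.11095135e-01, -1.88509388e-04],
       [ 6.94776475e-01, -5.01151926e-01, -5.15880215e-01],
       [-4.18522405e-01,  3.01614702e-01, -8.56660707e-01]]), 't': array([-0.36137014, -0.35600707,  1.30161192])}
top {'intrinsics': array([[571.19779195,   0.        , 332.35957381],
       [  0.        , 571.19779195, 240.29008692],
       [  0.        ,   0.        ,   1.        ]]), 'R': array([[-0.01377599, -0.99989719,  0.00398004],
       [-0.97980856,  0.01270499, -0.1995339 ],
       [ 0.19946282, -0.00664846, -0.97988284]]), 't': array([0.03409803, 0.5583036 , 1.21366156])}
{'clock': 0.1, 'qpos': array([ 1.10899287e+00,  2.76527658e-01,  1.50600011e+00,  1.35982728e-05,
        1.36073945e+00, -1.20993919e-01]), 'qd': array([-5.71110632e-05, -2.22289491e-03, -1.56582228e-03, -3.63335035e-04,
       -1.66626435e-04,  5.76186685e-04]), 'effort': array([ 1.12409049e-03, -4.17699265e+01, -2.46405190e+01, -9.67208257e-05,
        5.82093096e-03, -1.51531088e-05]), 'position': array([0.19198346, 0.54151212, 0.24153112]), 'ee_rot': array([-2.46912576e-04,  1.69582613e-01,  9.85515619e-01, -8.00073785e-04]), 'contact_force': array([0.79108967, 0.14771143, 0.1871535 ]), 'moment': array([-0.00391397, -0.07057688,  0.00893899]), 'gripper_force': 0.0, 'width': 0.08536413463518788}
```

View pics/scene0.png

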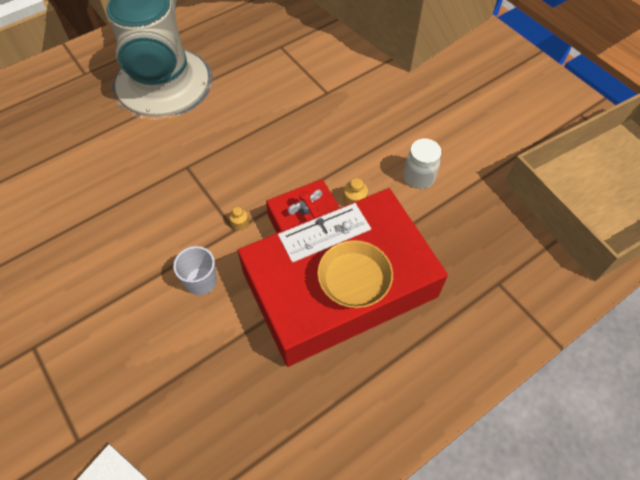

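View pics/top0.png

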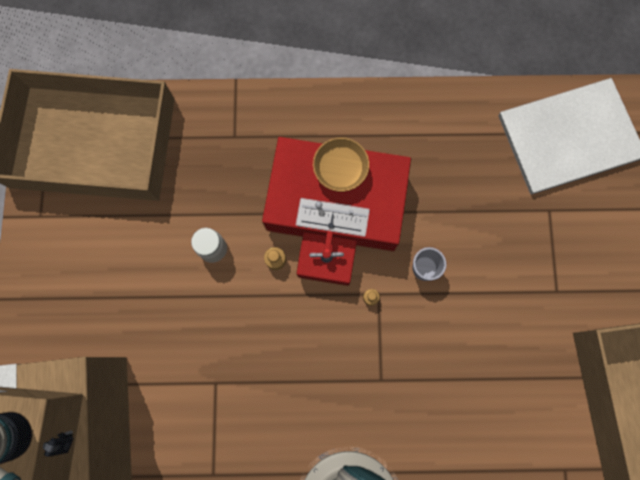

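The scale sits around top pixel (335,200), ledge towards the robot, with the screw at about (327,255). The weights are at (275,258) and (372,297), the jar at (207,243) and the cup at (429,264). I'll zoom in next.

```bash
python3 - <<'E'
import cv2
a=cv2.imread("pics/top0.png")[130:310,250:450]
b=cv2.imread("pics/scene0.png")[170:370,230:450]
cv2.imwrite("pics/c1.png",cv2.resize(a[0:160,0:180],None,fx=4.4,fy=3.7,interpolation=cv2.INTER_CUBIC)[:, :800]) if 0 else cv2.imwrite("pics/c1.png",cv2.resize(a[:150],None,fx=4,fy=4,interpolation=cv2.INTER_CUBIC))
cv2.imwrite("pics/c2.png",cv2.resize(b[:100,20:153],None,fx=6,fy=6,interpolation=cv2.INTER_CUBIC))
E
```

```text
(no output)
```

View pics/c1.png

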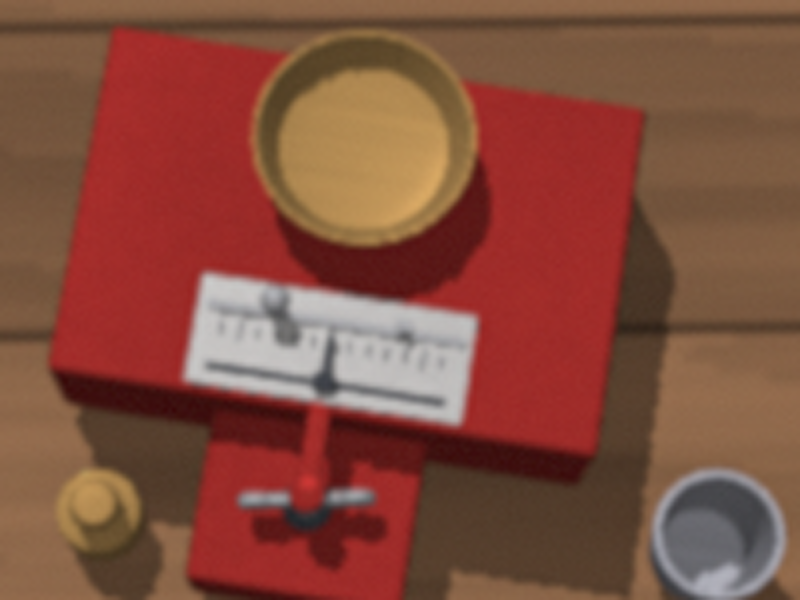

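View pics/c2.png

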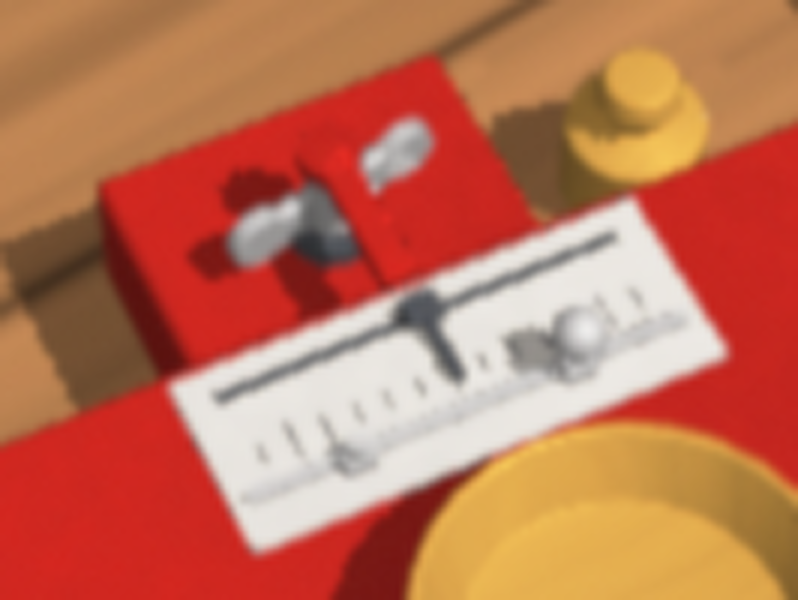

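```bash
cat > h.py <<'E'
import numpy as np
from rig import eyes
from scipy.optimize import least_squares
C={n:eyes.camera_model(n) for n in("top","scene")}
def proj(n,X):
    m=C[n];p=(m["R"]@np.asarray(X).T).T+m["t"];p=p@m["intrinsics"].T
    return p[:,:2]/p[:,2:]
def ray(n,uv,z):
    m=C[n];d=m["R"].T@np.linalg.inv(m["intrinsics"])@[uv[0],uv[1],1];c=-m["R"].T@m["t"]
    return c+d*(z-c[2])/d[2]
def W(p,S): # scale->world
    c,s=np.cos(p[2]),np.sin(p[2]);S=np.asarray(S,float)
    return np.c_[p[0]+c*S[:,0]-s*S[:,1],p[1]+s*S[:,0]+c*S[:,1],S[:,2]]
def inv(p,X):
    c,s=np.cos(p[2]),np.sin(p[2]);d=X[:2]-p[:2]
    return np.array([c*d[0]+s*d[1],-s*d[0]+c*d[1]])*1e3
t=lambda a:(np.asarray(a)+.5)/4-.5+[250,130]
s=lambda a:(np.asarray(a)+.5)/6-.5+[250,170]
E
cat > fit.py <<'E'
from h import *
T=t([(113,27),(645,108),(597,457),(50,367)]);TS=np.array([(245,150,105),(245,-150,105),(45,-150,105),(45,150,105)])/1e3
Sx=s([(102,185),(437,58)]);SS=np.array([(-50,-60,70),(-50,60,70)])/1e3
f=lambda p:np.r_[(proj("top",W(p,TS))-T).ravel(),(proj("scene",W(p,SS))-Sx).ravel()]
r=least_squares(f,[.55,0,-.1]);p=r.x;print(p,r.fun.round(1));np.save("p.npy",p)
print("ball",inv(p,ray("top",t((275,299)),.127)),inv(p,ray("scene",s((582,330)),.127)))
print("tip",inv(p,ray("top",t((331,333)),.110)),inv(p,ray("scene",s((458,382)),.110)))
for n,uv in(("top",t((240,500))),("top",t((373,496))),("scene",s((233,248))),("scene",s((430,135)))): print("wing",inv(p,ray(n,uv,.095)))
for nm,uv,z in(("wl",t((97,503)),.06),("ws",(372,296),.045),("jar",(207,240),.085),("cup",(429,263),.07)):
  X=ray("top",uv,z);print(nm,X.round(3),inv(p,X).round())
E
python3 fit.py
```

```text
[ 0.52296802  0.04096164 -0.17971217] [-0.1 -2.3  0.8 -1.1 -0.1 -0.6 -1.5 -0.8 -2.4 -1.3 -0.5 -2.3]
ball [95.29945432 32.32498486] [97.14354004 35.00975239]
tip [86.16414917  0.5809159 ] [88.35439664  0.47476533]
wing [-9.0874845  33.98993143]
wing [  4.87818842 -35.91648183]
wing [  9.21361103 -35.56109762]
wing [-2.64369099 35.57749555]
wl [0.526 0.156 0.06 ] [-18. 114.]
ws [ 0.435 -0.059  0.045] [ -69. -114.]
jar [0.557 0.299 0.085] [-13. 260.]
cup [ 0.503 -0.183  0.07 ] [  20. -224.]
```

Ball pin is on the left at y ≈ +33.5 mm and the tip at +0.5 mm, so the screw needs about 6.6 rad anticlockwise. First I'll shut the gripper and go above the back of the left wing.

Request:
drive_tool:
  deltas:
    - {"linear":[29,-39,0],"twist":1,"claw":0}
    - {"linear":[58,-78,0],"twist":2,"claw":0}
    - {"linear":[87,-117,0],"twist":3,"claw":0}
    - {"linear":[110,-148,0],"twist":4,"claw":0}
    - {"linear":[132,-177,0],"twist":5,"claw":0}
    - {"linear":[154,-206,0],"twist":6,"claw":0}
    - {"linear":[176,-236,0],"twist":7,"claw":0}
    - {"linear":[198,-265,0],"twist":8,"claw":0}
    - {"linear":[220,-295,0],"twist":9,"claw":0}
    - {"linear":[242,-324,0],"twist":9,"claw":0}
    - {"linear":[264,-354,0],"twist":9,"claw":0}
    - {"linear":[286,-383,0],"twist":9,"claw":0}

```text
clock: 1.1
position: [0.4787, 0.1571, 0.2421]
ee_rot: [-0.0, 0.092, 0.996, -0.0]
contact_force: [0.4, 0.1, 0.0]
width: 0.0001
gripper_force: 0.0
```

Request:
drive_tool:
  deltas:
    - {"linear":[22,-30,0],"twist":0,"claw":0}
    - {"linear":[44,-60,0],"twist":0,"claw":0}
    - {"linear":[66,-89,0],"twist":0,"claw":0}
    - {"linear":[66,-89,-20],"twist":0,"claw":0}
    - {"linear":[66,-89,-50],"twist":0,"claw":0}
    - {"linear":[66,-89,-80],"twist":0,"claw":0}
    - {"linear":[66,-89,-90],"twist":0,"claw":0}
    - {"linear":[66,-89,-90],"twist":0,"claw":0}
    - {"linear":[66,-89,-90],"twist":0,"claw":0}

```text
clock: 1.85
position: [0.5443, 0.0701, 0.1525]
ee_rot: [-0.0, 0.092, 0.996, 0.0]
contact_force: [-0.3, -0.7, 0.7]
width: 0.0003
gripper_force: 0.0
```

```bash
cat > plan.py <<'E'
import sys
from h import *
from rig import sensors
p=np.load("p.npy"); x=sensors.get_state(); print(x["clock"],x["position"],inv(p,x["position"]),x["contact_force"],x["ee_rot"])
pos=x["position"]
a0,a1,n,R=map(float,sys.argv[1:5])
for a in np.linspace(a0,a1,int(n)):
    q=W(p,[[R/1e3*np.cos(np.radians(a)),R/1e3*np.sin(np.radians(a)),.095]])[0]
    print(int(a),((q-pos)*1e3).round().astype(int).tolist())
E
python3 plan.py 63 243 25 33
python3 - <<'E'
from rig import eyes
import cv2
b=eyes.get_image("scene")[170:270,250:383,::-1]
cv2.imwrite("pics/d1.png",cv2.resize(b,None,fx=6,fy=6,interpolation=cv2.INTER_CUBIC))
E
```

```text
1.85 [0.54432585 0.07006744 0.15246672] [15.8113066  32.45468932] [-0.31989759 -0.72485244  0.6823306 ] [-2.40394486e-04  9.15975142e-02  9.95796082e-01  1.84221090e-05]
63 [-1, -3, -57]
70 [-5, 0, -57]
78 [-9, 1, -57]
85 [-13, 3, -57]
93 [-17, 4, -57]
100 [-21, 4, -57]
108 [-26, 4, -57]
115 [-30, 3, -57]
123 [-34, 1, -57]
130 [-38, -1, -57]
138 [-42, -3, -57]
145 [-45, -6, -57]
153 [-48, -9, -57]
160 [-50, -13, -57]
168 [-52, -17, -57]
175 [-53, -21, -57]
183 [-54, -25, -57]
190 [-54, -29, -57]
198 [-54, -34, -57]
205 [-53, -38, -57]
213 [-52, -42, -57]
220 [-50, -46, -57]
228 [-47, -49, -57]
235 [-45, -53, -57]
243 [-41, -55, -57]
```

View pics/d1.png

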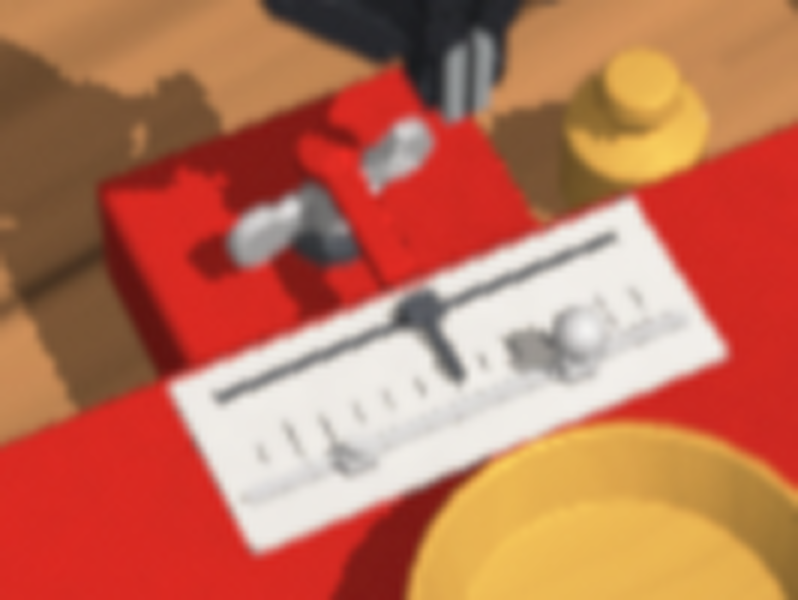

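The closed fingertips, at crop pixel (468,110), are above and behind the left wing at (400,150), and the path down is clear. I'll descend and make the first stroke.

Request:
drive_tool:
  deltas:
    - {"linear":[0,-1,-20],"twist":0,"claw":0}
    - {"linear":[0,-2,-40],"twist":0,"claw":0}
    - {"linear":[0,-2,-52],"twist":0,"claw":0}
    - {"linear":[0,-2,-57],"twist":0,"claw":0}
    - {"linear":[0,-2,-57],"twist":0,"claw":0}

```text
clock: 2.32
position: [0.5446, 0.0682, 0.0959]
ee_rot: [0.0, 0.092, 0.996, 0.0]
contact_force: [0.2, -0.1, 0.1]
width: -0.0
gripper_force: 0.0
```

Request:
drive_tool:
  deltas:
    - {"linear":[-3,1,0],"twist":0,"claw":0}
    - {"linear":[-5,2,0],"twist":0,"claw":0}
    - {"linear":[-7,3,0],"twist":0,"claw":0}
    - {"linear":[-10,4,0],"twist":0,"claw":0}
    - {"linear":[-13,5,0],"twist":0,"claw":0}
    - {"linear":[-17,6,0],"twist":0,"claw":0}
    - {"linear":[-21,6,0],"twist":0,"claw":0}
    - {"linear":[-26,6,0],"twist":0,"claw":0}
    - {"linear":[-30,5,0],"twist":0,"claw":0}

```text
clock: 3.07
position: [0.514, 0.0732, 0.0955]
ee_rot: [0.0, 0.092, 0.996, 0.0]
contact_force: [3.1, -0.2, 1.0]
width: -0.0003
gripper_force: 1.0
```

Request:
drive_tool:
  deltas:
    - {"linear":[-4,-2,0],"twist":0,"claw":0}
    - {"linear":[-8,-4,0],"twist":0,"claw":0}
    - {"linear":[-12,-6,0],"twist":0,"claw":0}
    - {"linear":[-15,-9,0],"twist":0,"claw":0}
    - {"linear":[-18,-12,0],"twist":0,"claw":0}
    - {"linear":[-20,-16,0],"twist":0,"claw":0}
    - {"linear":[-22,-20,0],"twist":0,"claw":0}
    - {"linear":[-23,-24,0],"twist":0,"claw":0}

```text
clock: 3.73
position: [0.4904, 0.0487, 0.0951]
ee_rot: [-0.001, 0.092, 0.996, 0.0]
contact_force: [0.4, 1.8, 0.1]
width: 0.0002
gripper_force: 0.9
```

Request:
drive_tool:
  deltas:
    - {"linear":[-1,-4,0],"twist":0,"claw":0}
    - {"linear":[-1,-8,0],"twist":0,"claw":0}
    - {"linear":[-1,-13,0],"twist":0,"claw":0}
    - {"linear":[0,-17,0],"twist":0,"claw":0}
    - {"linear":[1,-21,0],"twist":0,"claw":0}
    - {"linear":[3,-25,0],"twist":0,"claw":0}
    - {"linear":[6,-28,0],"twist":0,"claw":0}
    - {"linear":[8,-32,0],"twist":0,"claw":0}
    - {"linear":[12,-34,0],"twist":0,"claw":0}

```text
clock: 4.48
position: [0.5029, 0.0144, 0.0952]
ee_rot: [-0.001, 0.092, 0.996, -0.0]
contact_force: [-1.4, 1.8, -0.9]
width: 0.0002
gripper_force: 0.8
```

```bash
python3 - <<'E'
from rig import eyes
import cv2
b=eyes.get_image("scene")[170:270,250:383,::-1]
cv2.imwrite("pics/d2.png",cv2.resize(b,None,fx=6,fy=6,interpolation=cv2.INTER_CUBIC))
E
python3 plan.py 63 63 1 33
```

```text
4.5333 [0.50410865 0.01406821 0.09523605] [-13.74854235 -29.83135795] [-0.16901165  0.12032908 -1.50994201] [ 1.43106509e-04  9.18149099e-02  9.95776036e-01 -2.95913662e-04]
63 [39, 53, 0]
```

View pics/d2.png

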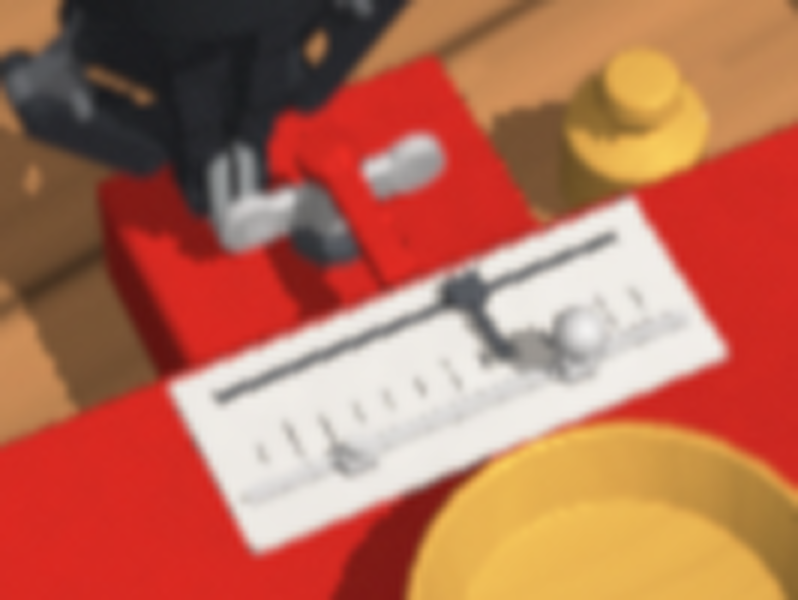

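The wing turned about 165° and the pointer tip moved to (508,355), well towards the ball at (580,330). I'll back off, lift over and set behind the other wing, a bit further back.

Request:
drive_tool:
  deltas:
    - {"linear":[-8,1,0],"twist":0,"claw":0}
    - {"linear":[-8,1,25],"twist":0,"claw":0}
    - {"linear":[-8,1,50],"twist":0,"claw":0}
    - {"linear":[5,15,55],"twist":0,"claw":0}
    - {"linear":[25,35,55],"twist":0,"claw":0}
    - {"linear":[47,54,55],"twist":0,"claw":0}
    - {"linear":[47,54,55],"twist":0,"claw":0}
    - {"linear":[47,54,35],"twist":0,"claw":0}
    - {"linear":[47,54,15],"twist":0,"claw":0}
    - {"linear":[47,54,3],"twist":0,"claw":0}
    - {"linear":[47,54,0],"twist":0,"claw":0}
    - {"linear":[47,54,0],"twist":0,"claw":0}

```text
clock: 5.53
position: [0.5491, 0.0687, 0.0945]
ee_rot: [-0.001, 0.092, 0.996, -0.0]
contact_force: [0.2, -0.1, 0.3]
width: -0.0004
gripper_force: 0.0
```

```bash
python3 plan.py 60 240 25 33
```

```text
5.5333 [0.54907197 0.06870431 0.09448045] [20.72464828 31.96187187] [ 0.16038362 -0.06797513  0.28828844] [-1.10328069e-03  9.15888429e-02  9.95796258e-01 -2.80667868e-04]
60 [-5, -3, 1]
67 [-8, 0, 1]
75 [-12, 2, 1]
82 [-16, 4, 1]
90 [-20, 5, 1]
97 [-24, 5, 1]
105 [-29, 5, 1]
112 [-33, 5, 1]
120 [-37, 3, 1]
127 [-41, 2, 1]
135 [-45, -1, 1]
142 [-48, -3, 1]
150 [-51, -6, 1]
157 [-54, -10, 1]
165 [-56, -14, 1]
172 [-58, -18, 1]
180 [-59, -22, 1]
187 [-59, -26, 1]
195 [-59, -30, 1]
202 [-58, -35, 1]
210 [-57, -39, 1]
217 [-55, -43, 1]
225 [-53, -47, 1]
232 [-51, -50, 1]
240 [-47, -53, 1]
```

Request:
drive_tool:
  deltas:
    - {"linear":[-3,0,1],"twist":0,"claw":0}
    - {"linear":[-7,1,1],"twist":0,"claw":0}
    - {"linear":[-12,2,1],"twist":0,"claw":0}
    - {"linear":[-16,4,1],"twist":0,"claw":0}
    - {"linear":[-20,5,1],"twist":0,"claw":0}
    - {"linear":[-24,5,1],"twist":0,"claw":0}
    - {"linear":[-29,5,1],"twist":0,"claw":0}
    - {"linear":[-33,5,1],"twist":0,"claw":0}
    - {"linear":[-37,3,1],"twist":0,"claw":0}
    - {"linear":[-41,2,1],"twist":0,"claw":0}
    - {"linear":[-45,-1,1],"twist":0,"claw":0}
    - {"linear":[-48,-3,1],"twist":0,"claw":0}

```text
clock: 6.53
position: [0.5012, 0.0659, 0.0961]
ee_rot: [-0.001, 0.092, 0.996, 0.0]
contact_force: [1.3, 0.8, -0.0]
width: -0.0003
gripper_force: 0.7
```

Request:
drive_tool:
  deltas:
    - {"linear":[-3,-3,0],"twist":0,"claw":0}
    - {"linear":[-6,-7,0],"twist":0,"claw":0}
    - {"linear":[-8,-11,0],"twist":0,"claw":0}
    - {"linear":[-10,-15,0],"twist":0,"claw":0}
    - {"linear":[-11,-19,0],"twist":0,"claw":0}
    - {"linear":[-11,-23,0],"twist":0,"claw":0}
    - {"linear":[-11,-27,0],"twist":0,"claw":0}
    - {"linear":[-10,-32,0],"twist":0,"claw":0}
    - {"linear":[-9,-36,0],"twist":0,"claw":0}
    - {"linear":[-7,-40,0],"twist":0,"claw":0}
    - {"linear":[-5,-44,0],"twist":0,"claw":0}
    - {"linear":[-3,-47,0],"twist":0,"claw":0}

```text
clock: 7.53
position: [0.4991, 0.0184, 0.0962]
ee_rot: [-0.0, 0.092, 0.996, -0.0]
contact_force: [-1.3, 1.1, -0.3]
width: -0.0
gripper_force: 0.7
```

```bash
python3 - <<'E'
from rig import eyes
import cv2
b=eyes.get_image("scene")[170:270,250:383,::-1]
cv2.imwrite("pics/d3.png",cv2.resize(b,None,fx=6,fy=6,interpolation=cv2.INTER_CUBIC))
E
python3 plan.py 63 63 1 33
```

```text
7.5833 [0.499737   0.0178846  0.09622178] [-18.73195158 -26.85784352] [-0.65524159 -0.43525736 -1.66258154] [ 3.19073382e-05  9.18228118e-02  9.95775294e-01 -3.65141998e-04]
63 [43, 49, -1]
```

View pics/d3.png

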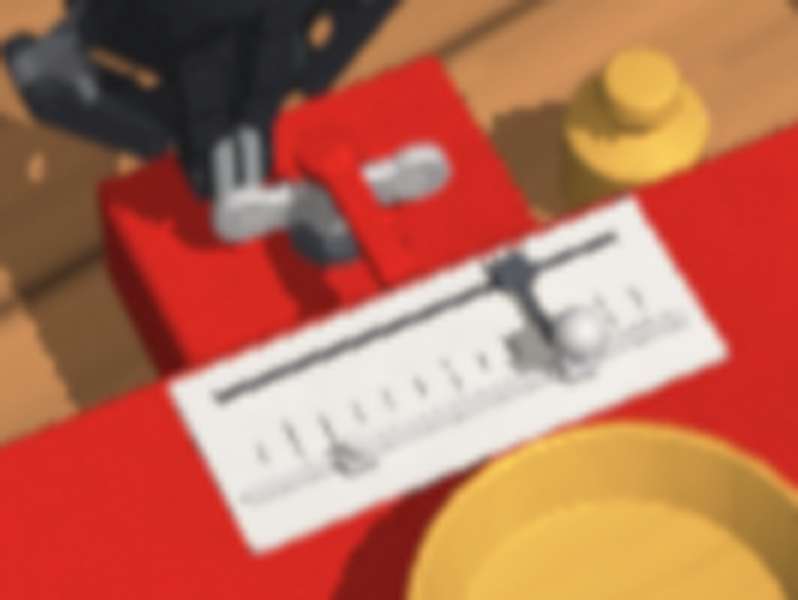

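```bash
python3 - <<'E'
from h import *
p=np.load("p.npy")
for nm,uv,z in(("car0",(418,308),.11),("car1",(464,289),.11),("car2",(512,268),.11),("barL",(215,398),.105),("barR",(616,237),.105),("clipB",(573,368),.108),("clipP",(347,460),.108),("ball",(581,330),.127),("tip2",(556,350),.110),("wing",(218,222),.09),("wingL",(450,172),.09),("paperNL",(175,383),.105),("paperNR",(634,200),.105)):
  print(nm,inv(p,ray("scene",s(uv),z)).round(1))
E
```

```text
car0 [60.8  1. ]
car1 [60.6 15.9]
car2 [60.1 31.8]
barL [ 60.4 -63.6]
barR [60.7 66.1]
clipB [97.3 33. ]
clipP [ 97.  -38.7]
ball [97.  34.8]
tip2 [90.8 30.7]
wing [ -4.5 -34.7]
wingL [ 9.2 36.7]
paperNL [ 50.8 -71.9]
paperNR [51.3 77. ]
```

Carriage is at about 30.5–31.5 mm and the pin at about 33.5 mm. The remaining ~0.5 rad fits in the same stroke, so I'll continue slowly along the arc.

```bash
python3 plan.py 235 280 10 33
```

```text
7.5833 [0.499737   0.0178846  0.09622178] [-18.73195158 -26.85784352] [-0.65524159 -0.43525736 -1.66258154] [ 3.19073382e-05  9.18228118e-02  9.95775294e-01 -3.65141998e-04]
235 [0, 0, -1]
240 [2, -2, -1]
245 [4, -4, -1]
250 [7, -5, -1]
255 [9, -7, -1]
260 [12, -8, -1]
265 [15, -9, -1]
270 [17, -9, -1]
275 [20, -10, -1]
280 [23, -10, -1]
```

Request:
drive_tool:
  deltas:
    - {"linear":[2,-2,-1],"twist":0,"claw":0}
    - {"linear":[4,-4,-1],"twist":0,"claw":0}
    - {"linear":[7,-5,-1],"twist":0,"claw":0}
    - {"linear":[9,-7,-1],"twist":0,"claw":0}
    - {"linear":[11,-8,-1],"twist":0,"claw":0}
    - {"linear":[13,-8,-1],"twist":0,"claw":0}
    - {"linear":[13,-8,-1],"twist":0,"claw":0}
    - {"linear":[5,-8,-1],"twist":0,"claw":0}
    - {"linear":[0,-8,20],"twist":0,"claw":0}
    - {"linear":[-20,-8,50],"twist":0,"claw":0}
    - {"linear":[-55,-8,80],"twist":0,"claw":0}
    - {"linear":[-90,-8,110],"twist":0,"claw":0}

```text
clock: 8.58
position: [0.4154, 0.0107, 0.2016]
ee_rot: [0.001, 0.092, 0.996, -0.0]
contact_force: [0.1, -0.3, -0.6]
width: 0.0002
gripper_force: 0.0
```

```bash
python3 - <<'E'
from rig import eyes,sensors
import cv2,numpy as np
b=eyes.get_image("scene")[170:270,250:383,::-1]
cv2.imwrite("pics/d4.png",cv2.resize(b,None,fx=6,fy=6,interpolation=cv2.INTER_CUBIC))
a=eyes.get_image("top")[190:275,280:380,::-1]
cv2.imwrite("pics/d5.png",cv2.resize(a,None,fx=7,fy=7,interpolation=cv2.INTER_CUBIC))
E
```

```text
(no output)
```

View pics/d4.png

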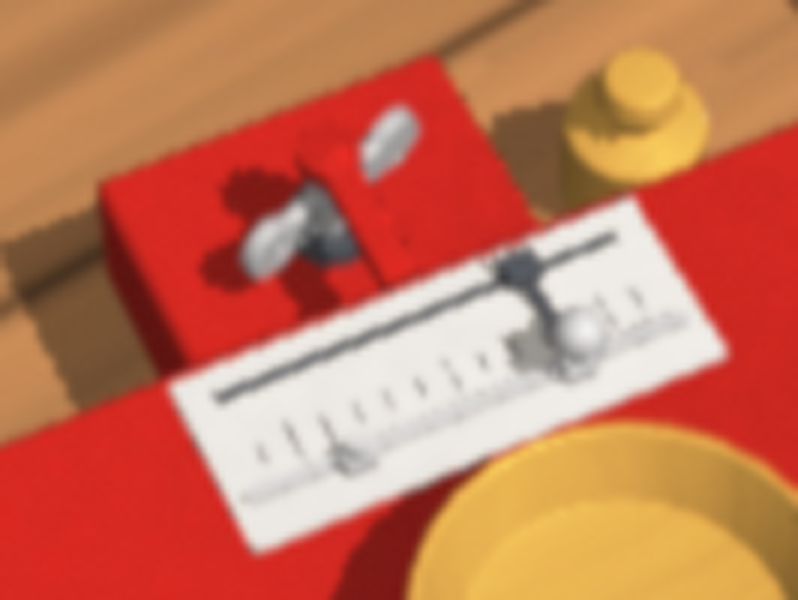

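View pics/d5.png

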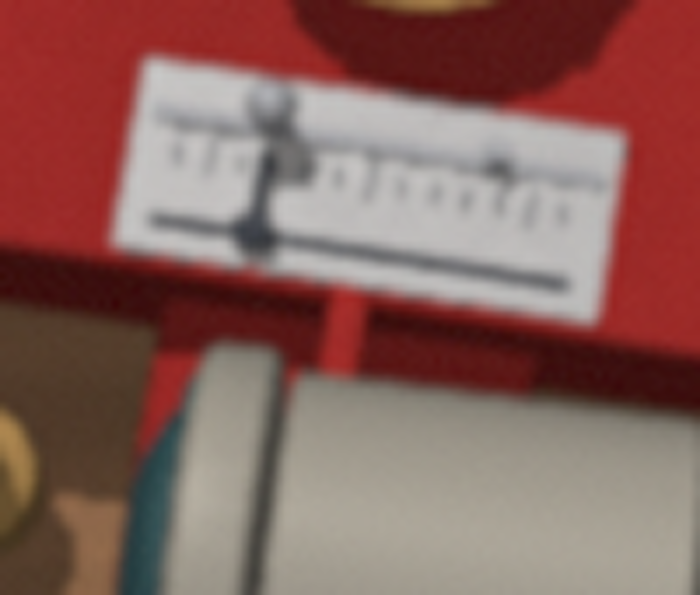

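```bash
python3 - <<'E'
from h import *
p=np.load("p.npy")
v=lambda a:(np.asarray(a)+.5)/7-.5+[280,190]
for nm,uv,z in(("car",(520,267),.11),("clipB",(573,368),.108),("wing",(245,252),.09),("wingL",(415,118),.09)):
  print(nm,inv(p,ray("scene",s(uv),z)).round(1))
for nm,uv,z in(("car",(257,235),.11),("tip",(268,160),.11),("ball",(271,103),.127),("barL",(150,218),.105),("barR",(567,284),.105),("clipP",(498,163),.108)):
  print("top",nm,inv(p,ray("top",v(uv),z)).round(1))
E
```

```text
car [60.8 34.1]
clipB [97.3 33. ]
wing [  9.  -31.7]
wingL [-13.6  35.8]
top car [58.1 30.8]
top tip [82.  31.5]
top ball [95.5 32.5]
top barL [59.1 64.4]
top barR [ 59.8 -65.1]
top clipP [ 93.3 -38.3]
```

Every estimate puts the tip within about 2 mm of the pin, which is inside the tolerance. The hand is clear, so I'm handing in.

```bash
python3 -c "
from rig import manip
print(manip.sign_off())"
```

```text
the job is handed in; nothing more can be done
None
```

I turned the screw about one full turn anticlockwise by its wings in two strokes. By my camera estimates the pointer's tip is within about 2 mm of the ball-topped pin (4 mm allowed), and the hand was clear when I handed in; no verdict was returned.

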